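File the primed canvases by size

TASK

The primer on the four small canvases in the steel drying rack is dry: move them to the wooden storage rack, one to a slot, in order of size, the largest next to the end board and so on down to the smallest at the open end. Set each one down on the floor of its slot, about centred across the rack, without dropping it, and leave the dipper cup and the amber bottle standing where they are.

Things in the scene. Friction and masses are not known exactly. Their poses are not given: they have to be found in the camera images.
- canvas_a_center (a point): The largest canvas: a stretched, white-primed canvas on a wooden stretcher, 150 wide x 150 high x 22 mm thick, standing upright on its lower edge. The point is its centre, 75 mm above its lower edge. Its axes: x along the width, y through the thickness (white face at -y, bare wood back at +y), z up.
- canvas_b_center (a point): The second largest canvas: a stretched, white-primed canvas on a wooden stretcher, 125 wide x 130 high x 22 mm thick, standing upright on its lower edge. The point is its centre, 65 mm above its lower edge. Its axes: x along the width, y through the thickness (white face at -y, bare wood back at +y), z up.
- canvas_c_center (a point): The second smallest canvas: a stretched, white-primed canvas on a wooden stretcher, 100 wide x 110 high x 22 mm thick, standing upright on its lower edge. The point is its centre, 55 mm above its lower edge. Its axes: x along the width, y through the thickness (white face at -y, bare wood back at +y), z up.
- canvas_d_center (a point): The smallest canvas: a stretched, white-primed canvas on a wooden stretcher, 75 wide x 90 high x 22 mm thick, standing upright on its lower edge. The point is its centre, 45 mm above its lower edge. Its axes: x along the width, y through the thickness (white face at -y, bare wood back at +y), z up.
- drying_rack: Fixed steel drip tray, 170 (x) x 264 (y) mm, with wire hoops; it holds the canvases, one per slot, faces square to its y axis. Origin: centre of its underside, slot floor 10 mm above. Slots at y = +105, +35, -35, -105 mm, x = 0, 33 mm clear between two hoops with tops at 58 mm. Gap between neighbouring canvases 48 mm: open the gripper little more than needed.
- storage_rack: Fixed wooden rack, 170 mm wide (x), with paired dowels, and an end board (140 high, inner face at y = +155 mm) closing its +y end. Origin: underside, mid-row; slot floor 10 mm above. Slots at y = +105 (by the end board), +35, -35, -105 mm (open end), x = 0, 33 mm clear between dowels (10 mm thick, at x = +-28, tops at 58 mm). Canvases stand square to its y axis, either face forward.
- dipper: Small steel dipper cup, loose, 42 mm across, 34 mm high, between the two racks. Origin: centre of its underside.
- medium_bottle: Amber bottle, loose, 64 mm across, 170 mm high, on the table beyond the racks. Origin: centre of its underside.
Not all that is in view belongs to the job. What is shaped like the part that bears canvas_d_center but yellow is not meant.

How it is judged:
By the outcome, as a careful person would: the job done as asked, in the order asked, and still so for the second after the job is handed in, with the robot touching nothing.
It also fails if it takes over 115 s, if anything falls off the work surface, if the arm or the gripper's body presses on something with over 40 N, if the wrist force passes 120 N, or if a joint passes its speed limit or range.

ROBOT

A 6-joint arm with a two-finger parallel gripper is mounted at the origin on the work surface. World frame = base frame: x ahead of the robot, y to its left, z up, the work surface at z = 0. Lengths are in mm, angles in rad, forces in N, time in s.
With the tool pointing down it reaches from about 350 to 975 mm from the base axis. Payload 7.1 kg.
Tool frame: the origin (TCP) lies midway between the tips of the shut fingers; the grasp point (between the pads) lies pinch_z behind it (pinch_z is the distance from the TCP to the grasp point, in mm); z points along the fingers, y is the line along which they close (so a half turn about z gives the same grasp; the last joint's range is limited). The gripper opens to 88 mm and grips with 3 to 60 N. Pads are 20 mm wide; open, the fingers measure 115 mm over their backs; the gripper's body (75 mm by 178 mm) begins 61 mm behind the grasp point.
Start: joints at [1.135, 0.423, 1.63, -0, 1.089, -0.019], TCP at [252.99, 571.49, 222.675] pointing down, gripper open.
Joint ranges: [-3, 3], [-0.9, 2.11], [0.09, 2.58], [-1.31, 4.45], [0.11, 2.69], [-2.54, 2.54]. Speed limits (rad/s): [2.39, 2.39, 3.01, 3.14, 3.14, 3.14].

INTERFACE

Orientations are given as a rotation vector (axis times angle).
In Python, from workcell import get_obs, get_image, close_job, pinch_z gives the robot as it stands.
- The arm moves only by the tool jog_arm, never from a script. Its argument "commands" is a list of rows, each a list of 3 entries, a list of its own where there are three numbers: the gripper command: -1 is shut, 1 is fully open, values between are in proportion, then the shift along the tool's x, y, z as a fraction of full scale, then the turn, a rotation vector about the tool's x, y, z as a fraction of full scale. In form: [[gripper, [tx, ty, tz], [rx, ry, rz]], ...]. A call has 1 to 10 rows; each row shifts and turns the commanded pose from where the row before left it, along the tool's axes as they then stand; what a row does not reach is not made up. Full scale, the value 1, is 0.1 m for a shift and 45 degrees for a turn. A row lasts 1/10 s, in which the tool goes at most 50 mm and 8.59 degrees, less where a joint would pass 70% of its speed; a pose out of reach is approached as far as the arm can. A call with a number of a shift or a turn outside -1 to 1 is refused whole. A call with a gripper value outside its range is refused whole. The fingers move at their own pace and stop on an object; the grip force is fixed at half the most. Time passes only in rows, so rows that do not move let the fingers close. It gives the time, the measured TCP pose, the force, the opening and the grip force at its end, in the units of the state.
- get_obs(): the state, without advancing time (a new reading comes with each control period).
- get_image(name): name is "scene" or "top" or "wrist"; returns a dict with "image" (384x512x3 uint8, blue, green, red), "z_map" (384x512 float32, mm along the optical axis (not along the pixel's ray), 0 where there is no reading), "intrinsics" (3x3 intrinsics, pixels), "eye" and "orientation" of the camera in the world; the wrist camera has in their place "mount" (4x4, takes a point from camera to tool coordinates, whose origin is the TCP and whose axes are the flange's). Camera axes: x right, y down, z forward; pixel columns grow to the right and rows downward; lengths in mm; the calibration is good to about 2 mm. The wrist camera is an equidistant fisheye: a pixel r from the principal point sees the ray r / f radians off the axis. A picture is of the moment at which its call begins: read the wrist's pose just before it.
- close_job(): hands the job in; it is judged then, once.
The state is a dict: "t": time; "qpos": joint angles; "qvel": joint speeds; "joint_torque": joint torques, N m; "ee_pos": TCP position; "orientation": TCP orientation; "ft_force": force on the tool from outside, world axes, zero at the start; "moment": the same for the moment, N m; "width": finger opening in mm; "grasp_force": force on a finger pad.
Only numpy, scipy, OpenCV 4.12 (cv2) and the standard library are available. Lean on these libraries where they do the work, as an engineer would, in place of code of your own. Each camera call takes 0.05 s, during which the arm holds its last target. There are 200 camera calls.

## Working session

There is one attempt and no reset: what is moved stays moved. The work goes in short steps, Python scripts to look and compute and a tool call to move; the robot and the scene stay as the last step left them, time stands still between calls to the robot, and variables do not carry over. Pictures are saved under pics/ and viewed, at most 14 in all, crops included, and the job is handed in when it is done.

Besides the shell and the picture viewer there is one more tool, called after ">>>" as a command line: name --argument value ..., lists and objects as JSON in quotes. jog_arm: Moves the arm, as the interface text tells. Its arguments: {"type":"object","properties":{"commands":{"type":"array","items":{"type":"array"}}},"required":["commands"]}

```bash
ls; mkdir -p pics; python3 - <<'E'
from workcell import *
import cv2,numpy as np
o=get_obs();print(o,pinch_z)
for n in("scene","top"):
    d=get_image(n);cv2.imwrite(f"pics/{n}0.png",d["image"]);np.savez(f"{n}0.npz",**d)
    print(n,d["intrinsics"],d["eye"],d["orientation"])
E
```

```text
pics
{'t': 0.0, 'qpos': array([ 1.13499898e+00,  4.23852107e-01,  1.63069604e+00,  1.17178669e-05,
        1.08857170e+00, -1.89853553e-02]), 'qvel': array([-0.00084731, -0.00134299,  0.00031669, -0.001622  ,  0.00068666,
        0.00117534]), 'joint_torque': array([-5.18126963e-04, -5.44626045e+01, -2.73659492e+01,  6.43709418e-02,
        2.27423193e-02, -1.05773036e-04]), 'ee_pos': array([252.7603119 , 571.00194627, 221.89227956]), 'orientation': array([-6.49932416e-01, -3.07326540e+00,  2.33322528e-03]), 'ft_force': array([-0.93428081, -0.25281629,  0.20740653]), 'moment': array([-0.00567443,  0.07244338, -0.00349807]), 'grasp_force': 0.0, 'width': 87.63897657626129} 18.700000000000003
scene [[498.48784201   0.         253.70690683]
 [  0.         498.48784201 186.21721641]
 [  0.           0.           1.        ]] [1539.36108482   31.67192891  929.29977097] [-1.71195689 -1.72713072  0.76923012]
top [[494.09512306   0.         258.83862175]
 [  0.         494.09512306 197.84431522]
 [  0.           0.           1.        ]] [ 439.59811787   47.28567061 1554.96028736] [-2.13799066  2.20009441 -0.11581776]
```

View pics/scene0.png

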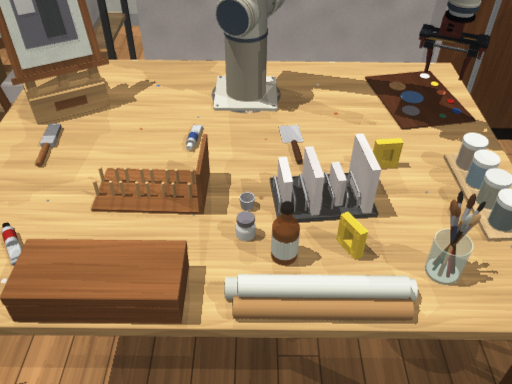

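View pics/top0.png

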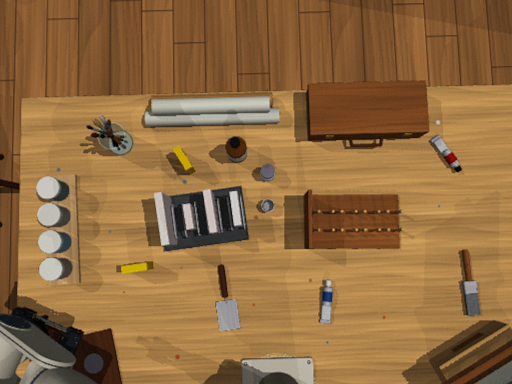

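The scene view shows, left to right in the drying rack, C (284,185), B (313,180), D (338,185) and A (365,175). In the top view they are A (163,220), D (190,215), B (210,212) and C (236,208). The storage rack is at top (355,222), with its end board at (309,220). The yellow frames at top (182,160) and (135,267) are decoys.

```bash
cat > h.py <<'E'
import numpy as np,cv2
from scipy.spatial.transform import Rotation as R
def cloud(d):
    z=d["z_map"].astype(float);K=d["intrinsics"];v,u=np.mgrid[:384,:512]
    P=np.dstack([(u-K[0,2])/K[0,0]*z,(v-K[1,2])/K[1,1]*z,z])
    W=P@R.from_rotvec(d["orientation"]).as_matrix().T+d["eye"];W[z==0]=np.nan
    return W
E
python3 - <<'E'
from h import *
d=np.load("top0.npz");W=cloud(d);im=d["image"].astype(int);hsv=cv2.cvtColor(d["image"],cv2.COLOR_BGR2HSV)
X,Y,Z=W[...,0],W[...,1],W[...,2]
print("table z",np.nanmedian(Z[280:340,150:200]))
roi=np.zeros(Z.shape,bool);roi[180:255,148:252]=1
for n,t in zip("ABCD",(160,140,120,100)):
    m=(roi&(abs(Z-t)<6)).astype(np.uint8)
    k,l,s,c=cv2.connectedComponentsWithStats(m)
    for i in range(1,k):
        if s[i,4]<25: continue
        q=l==i;p=np.c_[X[q],Y[q]].astype(np.float32);r=cv2.minAreaRect(p)
        print(n,c[i].round(),s[i,4],"z",np.median(Z[q]).round(1),np.array(r[0]).round(1),np.array(r[1]).round(1),round(r[2],1))
def rect(name,m):
    k,l,s,c=cv2.connectedComponentsWithStats(m.astype(np.uint8))
    for i in range(1,k):
        if s[i,4]<60: continue
        q=l==i;r=cv2.minAreaRect(np.c_[X[q],Y[q]].astype(np.float32))
        print(name,c[i].round(),s[i,4],np.median(Z[q]).round(1),np.array(r[0]).round(1),np.array(r[1]).round(1),round(r[2],1))
st=np.zeros(Z.shape,bool);st[185:258,295:410]=1
rect("board",st&(Z>125))
rect("stbase",st&(Z>5)&(Z<16))
rect("stall",st&(Z>5))
rect("dowels",st&(Z>45)&(Z<75))
rect("tray",roi&(Z>5))
mm=np.zeros(Z.shape,bool);mm[195:220,255:280]=1;rect("dipper",mm&(Z>15))
mm[:]=0;mm[130:165,220:252]=1;rect("bottle",mm&(Z>60))
q=st&(Z>45)&(Z<75);
k,l,s,c=cv2.connectedComponentsWithStats(q.astype(np.uint8))
for i in range(1,k):print(c[i].round(1),s[i,4],[np.mean(a[l==i]).round(1) for a in(X,Y,Z)])
E
```

```text
table z 0.6676249767338049
A [161. 218.] 410 z 160.3 [536.  319.7] [149.6  22.9] 7.9
B [209. 210.] 319 z 140.5 [555.1 184.6] [124.4  22.4] 8.6
C [235. 208.] 249 z 120.5 [562.8 112.3] [99.8 22. ] 6.1
D [188. 216.] 186 z 100.8 [544.6 253.2] [74.8 22.7] 8.1
board [309. 218.] 267 140.2 [ 525.5 -102.7] [ 12.7 166.6] 88.7
stbase [355. 220.] 3965 10.4 [ 523.6 -261.5] [183.2 279.1] 0.2
stall [351. 220.] 4978 11.3 [ 523.3 -248.6] [327.5 192.9] 86.6
tray [201. 218.] 4734 18.4 [549.  228.4] [200.4 293.1] 7.6
dipper [267. 204.] 70 31.2 [576.7  16.3] [37.2 40.7] 89.0
bottle [235. 147.] 409 118.1 [747.3 107.1] [62.5 62.8] 59.0
[305. 192.] 1 [np.float64(608.4), np.float64(-99.2), np.float64(68.7)]
[305. 221.] 53 [np.float64(521.1), np.float64(-96.8), np.float64(59.2)]
[317.8 210.6] 9 [np.float64(551.7), np.float64(-136.7), np.float64(60.0)]
[331.9 210.7] 9 [np.float64(550.2), np.float64(-179.7), np.float64(58.2)]
[340.5 210.6] 11 [np.float64(549.9), np.float64(-206.7), np.float64(54.0)]
[354.9 210.7] 9 [np.float64(548.3), np.float64(-249.9), np.float64(56.8)]
[363.4 210.8] 12 [np.float64(547.5), np
[... 160 characters left out ...]
346.5), np.float64(55.4)]
[400.6 210.4] 13 [np.float64(545.3), np.float64(-389.3), np.float64(55.7)]
[318.2 229. ] 10 [np.float64(495.9), np.float64(-136.0), np.float64(57.4)]
[332.2 229. ] 10 [np.float64(494.7), np.float64(-178.6), np.float64(55.5)]
[341.2 229. ] 10 [np.float64(493.9), np.float64(-205.9), np.float64(55.7)]
[355.4 228.9] 11 [np.float64(493.0), np.float64(-248.9), np.float64(55.3)]
[364.2 229. ] 10 [np.float64(491.9), np.float64(-275.7), np.float64(55.3)]
[378.4 228.9] 11 [np.float64(491.0), np.float64(-318.5), np.float64(56.0)]
[387.4 228.9] 11 [np.float64(490.2), np.float64(-345.9), np.float64(55.3)]
[401.5 228.8] 10 [np.float64(489.3), np.float64(-388.8), np.float64(55.4)]
```

```bash
python3 - <<'E'
import cv2
im=cv2.imread("pics/top0.png")[170:265,140:420]
cv2.imwrite("pics/crop1.png",cv2.resize(im,None,fx=2.8,fy=2.8,interpolation=cv2.INTER_CUBIC))
E
```

```text
(no output)
```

View pics/crop1.png

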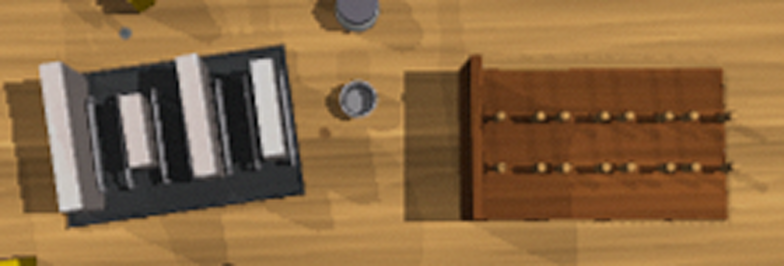

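Each canvas top matches its stated height and size. That gives A (536,320), D (545,253), B (555,185) and C (563,112), with rack yaw about 7.4°. The enlarged crop confirms them; the yellow frames lie outside the rack. The storage slots average y = -158, -228, -297.5 and -367.5 at x ≈ 523 to 518, with yaw about -1.4°.

```bash
cat >> h.py <<'E'
def go(x,y,z,yaw):
    "remaining turn, then shift along tool axes once turned, in full-scale units"
    from workcell import get_obs
    o=get_obs();M=R.from_rotvec(o["orientation"]).as_matrix()
    c,s=np.cos(np.radians(yaw)),np.sin(np.radians(yaw));Ty=np.array([-s,c,0])
    if Ty@M[:,1]<0: Ty=-Ty
    Tz=np.array([0,0,-1.]);T=np.c_[np.cross(Ty,Tz),Ty,Tz]
    rv=R.from_matrix(M.T@T).as_rotvec(degrees=True)/45
    d=np.array([x,y,z])-o["ee_pos"]
    print("t",round(o["t"],2),"ee",o["ee_pos"].round(1),"turn",rv.round(3),"shift(after turn)",(T.T@d/100).round(3),"shift(now)",(M.T@d/100).round(3),"w",round(o["width"],1),"F",o["ft_force"].round(1),"q6",o["qpos"][5].round(2))
E
python3 -c "
from h import *
go(536,319.7,222,7.4)"
```

```text
t 0.1 ee [252.8 571.1 222. ] turn [-0.002 -0.    -0.695] shift(after turn) [-2.485 -2.857  0.   ] shift(now) [-3.607e+00 -1.152e+00  2.000e-03] w 87.5 F [-0.2 -0.3  0.1] q6 -0.02
```

>>> jog_arm --commands '[[0,[0,0,0],[0,0,-0.174]],[0,[0,0,0],[0,0,-0.174]],[0,[0,0,0],[0,0,-0.174]],[0,[0,0,0],[0,0,-0.173]],[0,[-0.25,-0.285,0],[0,0,0]],[0,[-0.25,-0.285,0],[0,0,0]],[0,[-0.25,-0.285,0],[0,0,0]],[0,[-0.25,-0.285,0],[0,0,0]],[0,[-0.25,-0.285,0],[0,0,0]],[0,[-0.25,-0.285,0],[0,0,0]]]'

```text
t: 1.1
ee_pos: [424.6, 419.9, 222.3]
orientation: [0.203, -3.135, 0.001]
ft_force: [-0.1, 0.6, 0.6]
width: 43.9
grasp_force: 0.0
```

>>> jog_arm --commands '[[0,[-0.25,-0.285,0],[0,0,0]],[0,[-0.25,-0.285,0],[0,0,0]],[0,[-0.25,-0.285,0],[0,0,0]],[0,[-0.235,-0.292,0],[0,0,0]],[0,[0,0,0],[0,0,0]],[0,[0,0,0],[0,0,0]]]'

```text
t: 1.7
ee_pos: [536.3, 319.4, 222.2]
orientation: [0.2, -3.134, 0.0]
ft_force: [-0.6, 0.4, 0.4]
width: 43.9
grasp_force: 0.0
```

```bash
python3 - <<'E'
from h import *
from workcell import *
go(536,319.7,222,7.4)
d=get_image("wrist");cv2.imwrite("pics/w1.png",d["image"]);print(d["intrinsics"],d["mount"])
E
```

```text
t 1.7 ee [536.3 319.4 222.2] turn [-0.    -0.001 -0.003] shift(after turn) [0.002 0.003 0.002] shift(now) [0.002 0.003 0.002] w 43.9 F [-0.6  0.4  0.4] q6 -1.18
[[297.31863964   0.         253.93380499]
 [  0.         297.31863964 196.28298261]
 [  0.           0.           1.        ]] [[-1.16875205e-03 -9.69919735e-01 -2.43422149e-01  6.64462518e+01]
 [ 9.99999300e-01 -1.17857313e-03 -1.05289910e-04  7.73638491e-01]
 [-1.84768041e-04 -2.43422101e-01  9.69920433e-01 -1.63492173e+02]
 [ 0.00000000e+00  0.00000000e+00  0.00000000e+00  1.00000000e+00]]
```

View pics/w1.png

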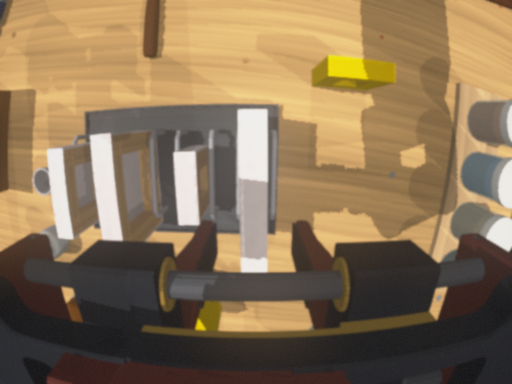

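The wrist view shows A's top edge (col 238–268) centred between the finger tips (207 and 303), so I'm going down to grip it.

>>> jog_arm --commands '[[0,[0,0,0.25],[0,0,0]],[0,[0,0,0.25],[0,0,0]],[0,[0,0,0.25],[0,0,0]],[0,[0,0,0.15],[0,0,0]],[0,[0,0,0.09],[0,0,0]],[0,[0,0,0],[0,0,0]],[-1,[0,0,0],[0,0,0]],[-1,[0,0,0],[0,0,0]],[-1,[0,0,0],[0,0,0]],[-1,[0,0,0],[0,0,0]]]'

```text
t: 2.75
ee_pos: [536.8, 320.4, 124.7]
orientation: [-0.202, 3.134, 0.001]
ft_force: [1.1, 0.0, 3.3]
width: 22.0
grasp_force: 30.0
```

>>> jog_arm --commands '[[-1,[0,0,0],[0,0,0]],[-1,[0,0,0],[0,0,0]],[-1,[0,0,0],[0,0,0]],[-1,[0,0,-0.03],[0,0,0]],[-1,[0,0,-0.07],[0,0,0]]]'

```text
t: 3.25
ee_pos: [535.4, 319.6, 133.0]
orientation: [0.202, -3.133, 0.002]
ft_force: [0.1, -0.2, -2.7]
width: 21.8
grasp_force: 30.0
```

>>> jog_arm --commands '[[-1,[0,0,-0.15],[0,0,0]],[-1,[0,0,-0.25],[0,0,0]],[-1,[0,0,-0.3],[0,0,0]],[-1,[0,0,-0.3],[0,0,0]],[-1,[0,0,-0.3],[0,0,0]],[-1,[0,0,-0.2],[0,0,0]],[-1,[0,0,-0.05],[0,0,0]]]'

```text
t: 3.95
ee_pos: [537.3, 320.8, 292.6]
orientation: [-0.202, 3.13, 0.004]
ft_force: [1.1, 0.4, -2.0]
width: 22.0
grasp_force: 30.0
```

```bash
python3 -c "
from h import *
go(523,-157.8,288,-1.4)"
```

```text
t 3.95 ee [537.3 320.8 292.6] turn [0.003 0.006 0.195] shift(after turn) [ 0.026 -4.788  0.046] shift(now) [ 0.758 -4.728  0.032] w 22.0 F [ 1.1  0.4 -2. ] q6 -1.18
```

>>> jog_arm --commands '[[-1,[0,0,0],[0,0,0.065]],[-1,[0,0,0],[0,0,0.065]],[-1,[0,0,0],[0,0,0.065]],[-1,[0,-0.15,0],[0,0,0]],[-1,[0,-0.3,0],[0,0,0]],[-1,[0,-0.35,0],[0,0,0]],[-1,[0,-0.35,0],[0,0,0]],[-1,[0,-0.35,0],[0,0,0]],[-1,[0,-0.35,0],[0,0,0]],[-1,[0,-0.35,0],[0,0,0]]]'

```text
t: 4.95
ee_pos: [529.9, 97.9, 288.3]
orientation: [-0.036, -3.141, 0.001]
ft_force: [0.1, 0.6, -1.8]
width: 22.0
grasp_force: 30.0
```

>>> jog_arm --commands '[[-1,[0,-0.35,0],[0,0,0]],[-1,[0,-0.35,0],[0,0,0]],[-1,[0,-0.35,0],[0,0,0]],[-1,[0,-0.35,0],[0,0,0]],[-1,[0,-0.35,0],[0,0,0]],[-1,[0,-0.35,0],[0,0,0]],[-1,[0,-0.2,0],[0,0,0]],[-1,[0.026,-0.03,0],[0,0,0]],[-1,[0,0,0],[0,0,0]],[-1,[0,0,0],[0,0,0]]]'

```text
t: 5.95
ee_pos: [522.1, -132.1, 288.5]
orientation: [-0.037, -3.141, -0.001]
ft_force: [-0.5, 0.0, -2.3]
width: 21.8
grasp_force: 30.0
```

```bash
python3 - <<'E'
from h import *
from workcell import *
go(523,-157.8,288,-1.4)
d=get_image("wrist");cv2.imwrite("pics/w2.png",d["image"])
E
```

```text
t 5.95 ee [ 522.1 -132.1  288.5] turn [ 0.    -0.001  0.001] shift(after turn) [-0.015 -0.256  0.005] shift(now) [-0.015 -0.257  0.005] w 21.8 F [-0.5  0.  -2.3] q6 -1.82
```

View pics/w2.png

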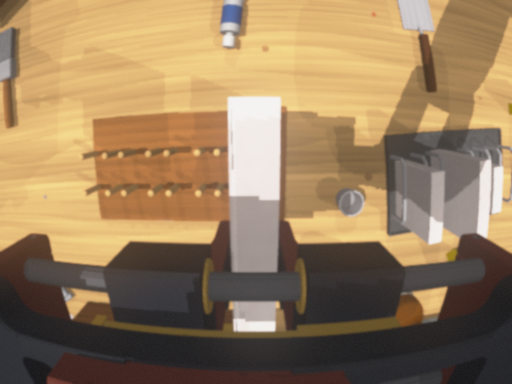

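A hangs straight, 25 mm short of its slot. I'll check the dowel positions against the wrist camera.

```bash
cat >> h.py <<'E'
def wray(px,z,ee,rv,K,Mt):
    px=np.array(px,float);d=(px-[K[0,2],K[1,2]])/K[0,0];r=np.linalg.norm(d,axis=1)
    v=np.c_[d/r[:,None]*np.sin(r)[:,None],np.cos(r)]
    M=R.from_rotvec(rv).as_matrix();v=v@Mt[:3,:3].T@M.T;p=ee+M@Mt[:3,3]
    return p+v*((z-p[2])/v[:,2])[:,None]
E
python3 - <<'E'
from h import *
from workcell import *
go(523,-157.8,288,-1.4)
o=get_obs();d=get_image("wrist");g=d["image"]
h=cv2.cvtColor(g,cv2.COLOR_BGR2HSV)
sub=np.zeros(g.shape[:2],np.uint8);sub[145:200,90:226]=1
m=((h[...,2]>160)&(sub>0)).astype(np.uint8)
k,l,s,c=cv2.connectedComponentsWithStats(m)
i=[j for j in range(1,k) if s[j,4]>8]
P=wray(c[i],58,o["ee_pos"],o["orientation"],d["intrinsics"],d["mount"])
for a,b,e in zip(c[i],P,s[i,4]):print(a.round(),e,b.round(1))
E
```

```text
t 6.0 ee [ 522.4 -131.9  288.6] turn [ 0.    -0.     0.002] shift(after turn) [-0.013 -0.259  0.006] shift(now) [-0.012 -0.259  0.006] w 22.0 F [-0.3 -0.2 -1.8] q6 -1.82
[157. 172.] 5776 [ 516.8 -265.7   58. ]
```

```bash
python3 - <<'E'
from h import *
from workcell import *
o=get_obs();d=get_image("wrist");g=d["image"]
f=g[145:200,90:226].astype(np.float32)[...,1]
b=f-cv2.medianBlur(f,5) if False else f-cv2.GaussianBlur(f,(0,0),8)
m=(b>30).astype(np.uint8)
k,l,s,c=cv2.connectedComponentsWithStats(m)
i=[j for j in range(1,k) if 8<s[j,4]<80]
C=c[i]+[90,145]
P=wray(C,58,o["ee_pos"],o["orientation"],d["intrinsics"],d["mount"])
for a,e,q in zip(C,s[i,4],P):print(a.round(1),e,q.round(1))
E
```

```text
[ 91.1 146.9] 16 [ 474.3 -369.1   58. ]
[147.2 153.2] 30 [ 489.7 -278.2   58. ]
[165.5 152.5] 30 [ 490.3 -251.1   58. ]
[196. 152.] 37 [ 491.7 -208.1   58. ]
[215.8 151.7] 34 [ 492.4 -181.2   58. ]
[119.9 154.3] 24 [ 488.8 -321.1   58. ]
[103.6 155.1] 19 [ 488.  -348.5   58. ]
[ 91.5 162. ] 36 [ 496.8 -371.    58. ]
[ 92.  172.4] 41 [ 512.4 -372.2   58. ]
[ 92.2 182.7] 29 [ 528. -374.   58.]
[107.1 192.3] 24 [ 543.6 -349.5   58. ]
[122.9 192.4] 27 [ 544.5 -322.5   58. ]
[149.6 192.4] 30 [ 545.6 -279.8   58. ]
[167.5 192.5] 32 [ 546.5 -252.8   58. ]
[197.5 192.5] 32 [ 547.6 -209.4   58. ]
[216.5 192.5] 32 [ 548.3 -182.9   58. ]
[ 93.4 195.9] 52 [ 548.5 -375.2   58. ]
```

The two cameras agree to within about 3 mm, so I'll take the middle. The slots are then at y = -159, -229, -299 and -369, and x = 521 to 516.5.

>>> jog_arm --commands '[[-1,[0.006,-0.14,0],[0,0,0]],[-1,[0,-0.133,0],[0,0,0]],[-1,[0,0,0],[0,0,0]],[-1,[0,0,0.2],[0,0,0]],[-1,[0,0,0.3],[0,0,0]],[-1,[0,0,0.3],[0,0,0]],[-1,[0,0,0.15],[0,0,0]],[-1,[0,0,0.1],[0,0,0]],[-1,[0,0,0],[0,0,0]]]'

```text
t: 7.0
ee_pos: [520.8, -159.9, 182.5]
orientation: [-0.038, -3.139, -0.001]
ft_force: [-0.6, 0.4, -2.8]
width: 21.7
grasp_force: 30.0
```

>>> jog_arm --commands '[[-1,[0,0,0.1],[0,0,0]],[-1,[0,0,0.15],[0,0,0]],[-1,[0,0,0.15],[0,0,0]],[-1,[0,0,0.1],[0,0,0]],[-1,[0,0,0.05],[0,0,0]],[-1,[0,0,0],[0,0,0]],[-1,[0,0,0],[0,0,0]]]'

```text
t: 7.7
ee_pos: [521.9, -160.1, 129.2]
orientation: [0.038, 3.141, -0.0]
ft_force: [0.7, 0.2, -1.9]
width: 21.7
grasp_force: 30.0
```

>>> jog_arm --commands '[[-1,[0,0,0.01],[0,0,0]],[-1,[0,0,0.01],[0,0,0]],[-1,[0,0,0.01],[0,0,0]],[-1,[0,0,0],[0,0,0]]]'

```text
t: 8.1
ee_pos: [521.4, -159.9, 125.7]
orientation: [0.038, 3.141, -0.0]
ft_force: [-0.7, -0.5, -1.7]
width: 21.8
grasp_force: 30.0
```

>>> jog_arm --commands '[[-1,[0,0,0.01],[0,0,0]],[-1,[0,0,0],[0,0,0]]]'

```text
t: 8.3
ee_pos: [521.5, -159.9, 124.7]
orientation: [0.038, 3.141, -0.0]
ft_force: [-0.3, 0.7, -2.6]
width: 21.7
grasp_force: 30.0
```

>>> jog_arm --commands '[[-1,[0,0,0.01],[0,0,0]],[-1,[0,0,0],[0,0,0]]]'

```text
t: 8.5
ee_pos: [521.5, -160.0, 124.6]
orientation: [0.038, 3.141, -0.0]
ft_force: [-3.1, -0.1, 9.5]
width: 22.2
grasp_force: 30.0
```

>>> jog_arm --commands '[[-0.1,[0,0,0],[0,0,0]],[-0.1,[0,0,0],[0,0,0]],[-0.1,[0,0,0],[0,0,0]],[-0.1,[0,0,-0.05],[0,0,0]],[-0.1,[0,0,-0.2],[0,0,0]],[-0.1,[0,0,-0.3],[0,0,0]],[-0.1,[0,0,-0.3],[0,0,0]],[-0.1,[0,0,-0.1],[0,0,0]],[-0.1,[0,0,0],[0,0,0]]]'

```text
t: 9.4
ee_pos: [522.3, -160.2, 220.2]
orientation: [0.038, 3.138, -0.002]
ft_force: [-0.0, 0.3, -1.0]
width: 39.5
grasp_force: 0.0
```

```bash
python3 - <<'E'
from h import *
from workcell import *
go(555.1,184.6,220,7.4)
d=get_image("wrist");cv2.imwrite("pics/w3.png",d["image"])
E
```

```text
t 9.4 ee [ 522.3 -160.2  220.2] turn [-0.002  0.004 -0.195] shift(after turn) [-7.690e-01  3.377e+00  2.000e-03] shift(now) [-2.440e-01  3.455e+00 -1.000e-03] w 39.5 F [-0.   0.3 -1. ] q6 -1.87
```

View pics/w3.png

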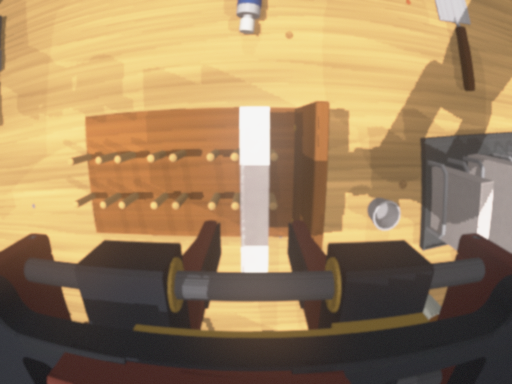

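A stands in slot 1 between its dowels (cols 235 and 274). Next is B.

>>> jog_arm --commands '[[-0.1,[0,0,0],[0,0,-0.1]],[-0.1,[0,0,0],[0,0,-0.095]],[-0.1,[-0.05,0.2,0],[0,0,0]],[-0.1,[-0.07,0.3,0],[0,0,0]],[-0.1,[-0.08,0.35,0],[0,0,0]],[-0.1,[-0.08,0.35,0],[0,0,0]],[-0.1,[-0.08,0.35,0],[0,0,0]],[-0.1,[-0.08,0.35,0],[0,0,0]],[-0.1,[-0.08,0.35,0],[0,0,0]],[-0.1,[-0.08,0.35,0],[0,0,0]]]'

```text
t: 10.45
ee_pos: [546.3, 106.9, 216.6]
orientation: [0.202, -3.132, 0.001]
ft_force: [0.8, -0.9, -0.3]
width: 39.8
grasp_force: 0.0
```

>>> jog_arm --commands '[[-0.1,[-0.08,0.35,0],[0,0,0]],[-0.1,[-0.07,0.3,0],[0,0,0]],[-0.1,[-0.02,0.127,0],[0,0,0]],[-0.1,[0,0,0],[0,0,0]],[-0.1,[0,0,0],[0,0,0]]]'

```text
t: 10.95
ee_pos: [553.6, 184.0, 217.6]
orientation: [0.203, -3.133, 0.001]
ft_force: [-0.3, -0.4, 0.3]
width: 39.7
grasp_force: 0.0
```

```bash
python3 - <<'E'
from h import *
from workcell import *
go(555.1,184.6,102,7.4)
E
```

```text
t 10.95 ee [553.6 184.  217.6] turn [-0.001 -0.003  0.   ] shift(after turn) [-0.015  0.004  1.156] shift(now) [-0.018  0.005  1.156] w 39.7 F [-0.3 -0.4  0.3] q6 -1.4
```

>>> jog_arm --commands '[[-0.1,[-0.01,0,0.25],[0,0,0]],[-0.1,[0,0,0.3],[0,0,0]],[-0.1,[0,0,0.3],[0,0,0]],[-0.1,[0,0,0.2],[0,0,0]],[-0.1,[0,0,0.1],[0,0,0]],[-0.1,[0,0,0],[0,0,0]],[-1,[0,0,0],[0,0,0]],[-1,[0,0,0],[0,0,0]],[-1,[0,0,0],[0,0,0]],[-1,[0,0,0],[0,0,0]]]'

```text
t: 11.95
ee_pos: [556.1, 185.1, 104.9]
orientation: [-0.203, 3.133, 0.0]
ft_force: [-0.2, -1.6, 5.3]
width: 21.6
grasp_force: 30.0
```

>>> jog_arm --commands '[[-1,[0,0,0],[0,0,0]],[-1,[0,0,-0.05],[0,0,0]],[-1,[0,0,-0.2],[0,0,0]],[-1,[0,0,-0.3],[0,0,0]],[-1,[0,0,-0.3],[0,0,0]],[-1,[0,0,-0.3],[0,0,0]],[-1,[0,0,-0.3],[0,0,0]],[-1,[0,0,-0.2],[0,0,0]],[-1,[0,0,-0.05],[0,0,0]],[-1,[0,0,0],[0,0,0]]]'

```text
t: 12.95
ee_pos: [555.3, 185.1, 274.1]
orientation: [-0.203, 3.134, 0.0]
ft_force: [0.4, -0.3, -2.9]
width: 21.8
grasp_force: 30.0
```

```bash
python3 - <<'E'
from h import *
from workcell import *
go(519.5,-229.2,273,-1.5)
E
```

```text
t 12.95 ee [555.3 185.1 274.1] turn [0.    0.001 0.198] shift(after turn) [ 0.249 -4.151  0.011] shift(now) [ 0.888 -4.062  0.009] w 21.8 F [ 0.4 -0.3 -2.9] q6 -1.4
```

>>> jog_arm --commands '[[-1,[0,0,0],[0,0,0.1]],[-1,[0,0,0],[0,0,0.098]],[-1,[0.01,-0.2,0],[0,0,0]],[-1,[0.02,-0.3,0],[0,0,0]],[-1,[0.02,-0.35,0],[0,0,0]],[-1,[0.02,-0.35,0],[0,0,0]],[-1,[0.02,-0.35,0],[0,0,0]],[-1,[0.02,-0.35,0],[0,0,0]],[-1,[0.02,-0.35,0],[0,0,0]],[-1,[0.02,-0.35,0],[0,0,0]]]'

```text
t: 13.95
ee_pos: [532.1, -75.7, 271.8]
orientation: [-0.041, -3.138, -0.001]
ft_force: [-0.6, 0.8, -0.6]
width: 21.9
grasp_force: 30.0
```

>>> jog_arm --commands '[[-1,[0.02,-0.35,0],[0,0,0]],[-1,[0.02,-0.35,0],[0,0,0]],[-1,[0.02,-0.35,0],[0,0,0]],[-1,[0.02,-0.3,0],[0,0,0]],[-1,[0.019,-0.201,0],[0,0,0]],[-1,[0,0,0],[0,0,0]],[-1,[0,0,0],[0,0,0]]]'

```text
t: 14.65
ee_pos: [518.6, -228.9, 272.1]
orientation: [-0.043, -3.139, -0.002]
ft_force: [0.2, -0.2, -1.8]
width: 21.7
grasp_force: 30.0
```

```bash
python3 - <<'E'
from h import *
from workcell import *
go(519.5,-229.2,109,-1.5)
E
```

```text
t 14.65 ee [ 518.6 -228.9  272.1] turn [ 0.002 -0.003 -0.002] shift(after turn) [-0.009 -0.003  1.631] shift(now) [-0.013 -0.006  1.631] w 21.7 F [ 0.2 -0.2 -1.8] q6 -1.98
```

>>> jog_arm --commands '[[-1,[-0.008,0,0.2],[0,0,0]],[-1,[0,0,0.3],[0,0,0]],[-1,[0,0,0.3],[0,0,0]],[-1,[0,0,0.2],[0,0,0]],[-1,[0,0,0.15],[0,0,0]],[-1,[0,0,0.15],[0,0,0]],[-1,[0,0,0.15],[0,0,0]],[-1,[0,0,0.1],[0,0,0]],[-1,[0,0,0.07],[0,0,0]],[-1,[0,0,0],[0,0,0]]]'

```text
t: 15.65
ee_pos: [519.8, -228.8, 110.8]
orientation: [-0.041, -3.14, -0.001]
ft_force: [-1.0, 0.7, -0.8]
width: 22.2
grasp_force: 30.0
```

>>> jog_arm --commands '[[-1,[0,0,0.01],[0,0,0]],[-1,[0,0,0.01],[0,0,0]],[-1,[0,0,0.01],[0,0,0]],[-1,[0,0,0],[0,0,0]]]'

```text
t: 16.05
ee_pos: [520.3, -229.4, 108.9]
orientation: [0.042, 3.141, -0.0]
ft_force: [-0.0, 0.0, -1.1]
width: 22.4
grasp_force: 30.0
```

>>> jog_arm --commands '[[-1,[0,0,0.01],[0,0,0]],[-1,[0,0,0],[0,0,0]]]'

```text
t: 16.25
ee_pos: [520.2, -229.3, 107.7]
orientation: [-0.042, -3.141, -0.0]
ft_force: [0.1, 0.7, -2.3]
width: 22.1
grasp_force: 30.0
```

>>> jog_arm --commands '[[-1,[0,0,0.01],[0,0,0]],[-1,[0,0,0.01],[0,0,0]],[-1,[0,0,0],[0,0,0]]]'

```text
t: 16.55
ee_pos: [520.1, -229.3, 105.5]
orientation: [-0.042, -3.141, -0.0]
ft_force: [-0.1, -0.4, -1.5]
width: 21.6
grasp_force: 30.0
```

>>> jog_arm --commands '[[-1,[0,0,0.007],[0,0,0]],[-1,[0,0,0],[0,0,0]]]'

```text
t: 16.75
ee_pos: [520.3, -229.4, 105.0]
orientation: [0.042, 3.141, -0.0]
ft_force: [0.0, 1.0, -1.2]
width: 21.8
grasp_force: 30.0
```

>>> jog_arm --commands '[[-1,[0,0,0.008],[0,0,0]],[-1,[0,0,0],[0,0,0]]]'

```text
t: 16.95
ee_pos: [520.3, -229.4, 104.9]
orientation: [0.042, 3.141, -0.0]
ft_force: [-2.1, 1.1, 5.8]
width: 22.1
grasp_force: 30.0
```

>>> jog_arm --commands '[[-1,[0,0,0.008],[0,0,0]],[-1,[0,0,0],[0,0,0]]]'

```text
t: 17.15
ee_pos: [520.3, -229.4, 104.9]
orientation: [0.042, 3.141, -0.0]
ft_force: [-4.7, 0.9, 14.4]
width: 21.9
grasp_force: 30.0
```

>>> jog_arm --commands '[[-0.1,[0,0,0],[0,0,0]],[-0.1,[0,0,0],[0,0,0]],[-0.1,[0,0,0],[0,0,0]],[-0.1,[0,0,-0.05],[0,0,0]],[-0.1,[0,0,-0.2],[0,0,0]],[-0.1,[0,0,-0.3],[0,0,0]],[-0.1,[0,0,-0.3],[0,0,0]],[-0.1,[0,0,-0.2],[0,0,-0.1]],[-0.1,[0,0,0],[0,0,-0.098]],[-0.1,[0,0,0],[0,0,0]]]'

```text
t: 18.15
ee_pos: [520.6, -229.5, 209.4]
orientation: [-0.204, 3.133, -0.001]
ft_force: [-1.1, 0.5, 0.4]
width: 39.5
grasp_force: 0.0
```

```bash
python3 - <<'E'
from h import *
from workcell import *
go(562.8,112.3,210,7.2)
E
```

```text
t 18.15 ee [ 520.6 -229.5  209.4] turn [-0.001  0.002  0.005] shift(after turn) [-0.847  3.338 -0.006] shift(now) [-0.861  3.335 -0.008] w 39.5 F [-1.1  0.5  0.4] q6 -2.14
```

>>> jog_arm --commands '[[-0.1,[-0.05,0.2,0],[0,0,0]],[-0.1,[-0.08,0.3,0],[0,0,0]],[-0.1,[-0.09,0.35,0],[0,0,0]],[-0.1,[-0.09,0.35,0],[0,0,0]],[-0.1,[-0.09,0.35,0],[0,0,0]],[-0.1,[-0.09,0.35,0],[0,0,0]],[-0.1,[-0.09,0.35,0],[0,0,0]],[-0.1,[-0.09,0.35,0],[0,0,0]],[-0.1,[-0.09,0.35,0],[0,0,0]],[-0.1,[-0.08,0.3,0],[0,0,0]]]'

```text
t: 19.15
ee_pos: [561.3, 105.5, 207.8]
orientation: [0.2, -3.134, 0.0]
ft_force: [0.2, 0.1, 0.2]
width: 39.5
grasp_force: 0.0
```

>>> jog_arm --commands '[[-0.1,[-0.02,0.085,0],[0,0,0]],[-0.1,[0,0,0],[0,0,0]],[-0.1,[0,0,0],[0,0,0]]]'

```text
t: 19.45
ee_pos: [562.2, 111.6, 207.9]
orientation: [0.201, -3.134, 0.001]
ft_force: [0.4, -0.3, 0.1]
width: 39.3
grasp_force: 0.0
```

```bash
python3 - <<'E'
from h import *
from workcell import *
go(562.8,112.3,84,7.4)
d=get_image("wrist");cv2.imwrite("pics/w4.png",d["image"])
E
```

```text
t 19.45 ee [562.2 111.6 207.9] turn [-0.001 -0.002 -0.001] shift(after turn) [-0.007  0.006  1.239] shift(now) [-0.009  0.007  1.239] w 39.3 F [ 0.4 -0.3  0.1] q6 -1.52
```

View pics/w4.png

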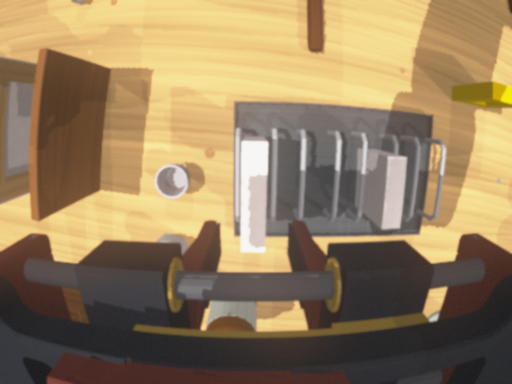

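C (240–268, 138–250) sits between the fingers, and D is at (385,185), with D to be taken last.

>>> jog_arm --commands '[[-0.1,[-0.007,0.005,0.25],[0,0,0]],[-0.1,[0,0,0.3],[0,0,0]],[-0.1,[0,0,0.3],[0,0,0]],[-0.1,[0,0,0.25],[0,0,0]],[-0.1,[0,0,0.13],[0,0,0]],[-0.1,[0,0,0],[0,0,0]],[-1,[0,0,0],[0,0,0]],[-1,[0,0,0],[0,0,0]],[-1,[0,0,0],[0,0,0]],[-1,[0,0,0],[0,0,0]]]'

```text
t: 20.5
ee_pos: [564.2, 113.1, 86.7]
orientation: [-0.203, 3.133, 0.0]
ft_force: [-1.4, -0.5, 6.5]
width: 21.9
grasp_force: 30.0
```

>>> jog_arm --commands '[[-1,[0,0,0],[0,0,0]],[-1,[0,0,-0.05],[0,0,0]],[-1,[0,0,-0.2],[0,0,0]],[-1,[0,0,-0.3],[0,0,0]],[-1,[0,0,-0.3],[0,0,0]],[-1,[0,0,-0.3],[0,0,0]],[-1,[0,0,-0.3],[0,0,0]],[-1,[0,0,-0.2],[0,0,0.1]],[-1,[0,0,-0.05],[0,0,0.098]],[-1,[0,0,0],[0,0,0]]]'

```text
t: 21.5
ee_pos: [563.6, 113.3, 256.9]
orientation: [0.042, 3.139, 0.001]
ft_force: [0.9, 0.2, -1.3]
width: 22.0
grasp_force: 30.0
```

```bash
python3 - <<'E'
from h import *
from workcell import *
go(518.5,-299,254,-1.5)
E
```

```text
t 21.5 ee [563.6 113.3 256.9] turn [ 0.001  0.003 -0.001] shift(after turn) [ 0.343 -4.133  0.029] shift(now) [ 0.34  -4.133  0.026] w 22.0 F [ 0.9  0.2 -1.3] q6 -1.37
```

>>> jog_arm --commands '[[-1,[0.015,-0.2,0],[0,0,0]],[-1,[0.025,-0.3,0],[0,0,0]],[-1,[0.03,-0.35,0],[0,0,0]],[-1,[0.03,-0.35,0],[0,0,0]],[-1,[0.03,-0.35,0],[0,0,0]],[-1,[0.03,-0.35,0],[0,0,0]],[-1,[0.03,-0.35,0],[0,0,0]],[-1,[0.03,-0.35,0],[0,0,0]],[-1,[0.03,-0.35,0],[0,0,0]],[-1,[0.03,-0.35,0],[0,0,0]]]'

```text
t: 22.5
ee_pos: [525.6, -217.2, 254.6]
orientation: [-0.038, -3.14, -0.001]
ft_force: [0.5, -0.3, -0.5]
width: 21.8
grasp_force: 30.0
```

>>> jog_arm --commands '[[-1,[0.03,-0.35,0],[0,0,0]],[-1,[0.02,-0.28,0],[0,0,0]],[-1,[0.013,-0.203,0],[0,0,0]],[-1,[0,0,0],[0,0,0]],[-1,[0,0,0],[0,0,0]]]'

```text
t: 23.0
ee_pos: [517.4, -298.8, 254.5]
orientation: [-0.041, -3.14, -0.002]
ft_force: [-0.4, -0.4, -0.6]
width: 21.7
grasp_force: 30.0
```

```bash
python3 - <<'E'
from h import *
from workcell import *
go(518.5,-299,86.7,-1.5)
E
```

```text
t 23.0 ee [ 517.4 -298.8  254.5] turn [ 0.002 -0.002  0.   ] shift(after turn) [-0.011 -0.002  1.678] shift(now) [-0.013 -0.004  1.678] w 21.7 F [-0.4 -0.4 -0.6] q6 -2.09
```

>>> jog_arm --commands '[[-1,[-0.01,0,0.2],[0,0,0]],[-1,[0,0,0.3],[0,0,0]],[-1,[0,0,0.3],[0,0,0]],[-1,[0,0,0.2],[0,0,0]],[-1,[0,0,0.15],[0,0,0]],[-1,[0,0,0.15],[0,0,0]],[-1,[0,0,0.15],[0,0,0]],[-1,[0,0,0.13],[0,0,0]],[-1,[0,0,0.06],[0,0,0]],[-1,[0,0,0],[0,0,0]]]'

```text
t: 24.0
ee_pos: [518.6, -299.0, 90.5]
orientation: [-0.042, -3.14, -0.001]
ft_force: [0.2, -0.4, -1.5]
width: 22.1
grasp_force: 30.0
```

>>> jog_arm --commands '[[-1,[0,0,0.01],[0,0,0]],[-1,[0,0,0.01],[0,0,0]],[-1,[0,0,0],[0,0,0]]]'

```text
t: 24.3
ee_pos: [519.3, -299.4, 89.9]
orientation: [0.042, 3.141, -0.001]
ft_force: [0.9, -0.2, -1.2]
width: 21.8
grasp_force: 30.0
```

>>> jog_arm --commands '[[-1,[0,0,0.01],[0,0,0]],[-1,[0,0,0],[0,0,0]]]'

```text
t: 24.5
ee_pos: [519.0, -299.3, 88.5]
orientation: [0.042, 3.141, -0.0]
ft_force: [0.6, 0.9, -0.6]
width: 22.0
grasp_force: 30.0
```

>>> jog_arm --commands '[[-1,[0,0,0.01],[0,0,0]],[-1,[0,0,0.008],[0,0,0]],[-1,[0,0,0],[0,0,0]]]'

```text
t: 24.8
ee_pos: [519.1, -299.3, 86.8]
orientation: [0.042, 3.141, -0.0]
ft_force: [-1.9, 0.2, 2.4]
width: 21.6
grasp_force: 30.0
```

>>> jog_arm --commands '[[-1,[0,0,0.008],[0,0,0]],[-1,[0,0,0],[0,0,0]]]'

```text
t: 25.0
ee_pos: [519.0, -299.3, 86.8]
orientation: [0.041, 3.141, -0.0]
ft_force: [-3.1, 1.9, 10.3]
width: 22.1
grasp_force: 30.0
```

>>> jog_arm --commands '[[-0.1,[0,0,0],[0,0,0]],[-0.1,[0,0,0],[0,0,0]],[-0.1,[0,0,0],[0,0,0]],[-0.1,[0,0,-0.05],[0,0,0]],[-0.1,[0,0,-0.25],[0,0,0]],[-0.1,[0,0,-0.3],[0,0,0]],[-0.1,[0,0,-0.3],[0,0,0]],[-0.1,[0,0,-0.25],[0,0,0]],[-0.1,[0,0,-0.05],[0,0,0]],[-0.1,[0,0,0],[0,0,0]]]'

```text
t: 26.0
ee_pos: [519.4, -299.4, 206.4]
orientation: [0.041, 3.14, -0.001]
ft_force: [0.4, -0.3, -0.8]
width: 39.3
grasp_force: 0.0
```

>>> jog_arm --commands '[[-0.1,[0,0.2,0],[0,0,0]],[-0.1,[0,0.35,0],[0,0,0]],[-0.1,[0,0.35,0],[0,0,0]],[-0.1,[0,0.35,0],[0,0,0]],[-0.1,[0,0.35,0],[0,0,0]],[-0.1,[0,0.35,0],[0,0,-0.1]],[-0.1,[0,0.35,0],[0,0,-0.098]],[-0.1,[0,0.35,0],[0,0,0]],[-0.1,[0,0.35,0],[0,0,0]],[-0.1,[0,0.2,0],[0,0,0]]]'

```text
t: 27.0
ee_pos: [508.5, 22.9, 204.0]
orientation: [0.205, -3.131, -0.001]
ft_force: [-0.6, 0.3, 0.0]
width: 39.7
grasp_force: 0.0
```

```bash
python3 - <<'E'
from h import *
from workcell import *
go(544.6,253.2,207,7.4)
E
```

```text
t 27.0 ee [508.5  22.9 204. ] turn [ 0.001 -0.005  0.002] shift(after turn) [-0.655  2.238 -0.03 ] shift(now) [-0.658  2.237 -0.031] w 39.7 F [-0.6  0.3  0. ] q6 -1.68
```

>>> jog_arm --commands '[[-0.1,[-0.08,0.25,0],[0,0,0]],[-0.1,[-0.1,0.35,0],[0,0,0]],[-0.1,[-0.1,0.35,0],[0,0,0]],[-0.1,[-0.1,0.35,0],[0,0,0]],[-0.1,[-0.1,0.35,0],[0,0,0]],[-0.1,[-0.1,0.3,0],[0,0,0]],[-0.1,[-0.07,0.2,0],[0,0,0]],[-0.1,[0,0,0],[0,0,0]],[-0.1,[0,0,0],[0,0,0]]]'

```text
t: 27.9
ee_pos: [546.5, 241.3, 204.6]
orientation: [0.204, -3.133, 0.002]
ft_force: [-0.5, 0.6, 0.8]
width: 39.2
grasp_force: 0.0
```

```bash
python3 - <<'E'
from h import *
from workcell import *
go(544.6,253.2,66,7.4)
d=get_image("wrist");cv2.imwrite("pics/w5.png",d["image"])
E
```

```text
t 27.9 ee [546.5 241.3 204.6] turn [-0.001 -0.003  0.001] shift(after turn) [0.003 0.121 1.386] shift(now) [0.    0.122 1.386] w 39.2 F [-0.5  0.6  0.8] q6 -1.3
```

View pics/w5.png

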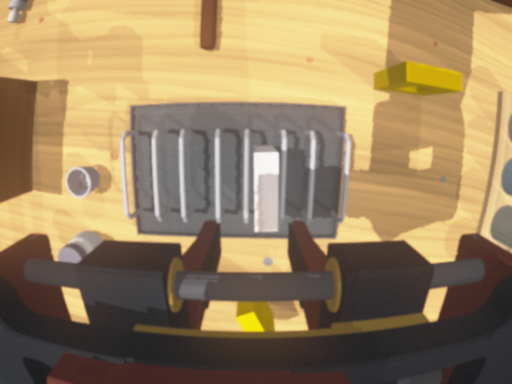

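The white D (265,190) is still upright and 12 mm to the right, so I'll shift over and grip it.

>>> jog_arm --commands '[[-0.1,[0.003,0.12,0],[0,0,0]],[-0.1,[0,0,0.25],[0,0,0]],[-0.1,[0,0,0.35],[0,0,0]],[-0.1,[0,0,0.35],[0,0,0]],[-0.1,[0,0,0.25],[0,0,0]],[-0.1,[0,0,0.15],[0,0,0]],[-0.1,[0,0,0.02],[0,0,0]],[-0.1,[0,0,0],[0,0,0]],[-1,[0,0,0],[0,0,0]],[-1,[0,0,0],[0,0,0]]]'

```text
t: 28.95
ee_pos: [546.6, 253.7, 70.2]
orientation: [-0.202, 3.133, 0.001]
ft_force: [0.2, -0.3, 0.7]
width: 26.4
grasp_force: 0.0
```

>>> jog_arm --commands '[[-1,[0,0,0],[0,0,0]],[-1,[0,0,0],[0,0,0]],[-1,[0,0,0],[0,0,0]]]'

```text
t: 29.25
ee_pos: [546.5, 253.7, 69.9]
orientation: [-0.202, 3.133, 0.001]
ft_force: [-0.7, 0.3, 7.8]
width: 21.9
grasp_force: 30.0
```

>>> jog_arm --commands '[[-1,[0,0,-0.05],[0,0,0]],[-1,[0,0,-0.2],[0,0,0]],[-1,[0,0,-0.3],[0,0,0]],[-1,[0,0,-0.3],[0,0,0]],[-1,[0,0,-0.3],[0,0,0]],[-1,[0,0,-0.3],[0,0,0]],[-1,[0,0,-0.2],[0,0,0.1]],[-1,[0,0,-0.05],[0,0,0.098]],[-1,[0,0,0],[0,0,0]]]'

```text
t: 30.15
ee_pos: [546.1, 253.6, 240.2]
orientation: [0.042, 3.139, 0.001]
ft_force: [-0.1, 0.6, -1.2]
width: 22.0
grasp_force: 30.0
```

```bash
python3 - <<'E'
from h import *
from workcell import *
go(516.5,-369,240,-1.5)
E
```

```text
t 30.15 ee [546.1 253.6 240.2] turn [ 0.001  0.002 -0.001] shift(after turn) [ 1.320e-01 -6.231e+00  2.000e-03] shift(now) [ 1.270e-01 -6.231e+00 -4.000e-03] w 22.0 F [-0.1  0.6 -1.2] q6 -1.13
```

>>> jog_arm --commands '[[-1,[0,-0.2,0],[0,0,0]],[-1,[0.008,-0.35,0],[0,0,0]],[-1,[0.008,-0.35,0],[0,0,0]],[-1,[0.008,-0.35,0],[0,0,0]],[-1,[0.008,-0.35,0],[0,0,0]],[-1,[0.008,-0.35,0],[0,0,0]],[-1,[0.008,-0.35,0],[0,0,0]],[-1,[0.008,-0.35,0],[0,0,0]],[-1,[0.008,-0.35,0],[0,0,0]],[-1,[0.008,-0.35,0],[0,0,0]]]'

```text
t: 31.15
ee_pos: [528.7, -82.6, 237.9]
orientation: [-0.038, -3.14, -0.0]
ft_force: [0.5, -0.3, -0.6]
width: 21.6
grasp_force: 30.0
```

>>> jog_arm --commands '[[-1,[0.008,-0.35,0],[0,0,0]],[-1,[0.008,-0.35,0],[0,0,0]],[-1,[0.008,-0.35,0],[0,0,0]],[-1,[0.008,-0.35,0],[0,0,0]],[-1,[0.008,-0.35,0],[0,0,0]],[-1,[0.008,-0.35,0],[0,0,0]],[-1,[0.008,-0.35,0],[0,0,0]],[-1,[0,-0.28,0],[0,0,0]],[-1,[0,-0.15,0],[0,0,0]],[-1,[0,0,0],[0,0,0]]]'

```text
t: 32.15
ee_pos: [515.9, -370.2, 237.9]
orientation: [-0.043, -3.14, -0.001]
ft_force: [-0.7, 0.4, -0.1]
width: 22.0
grasp_force: 30.0
```

>>> jog_arm --commands '[[-1,[0,0,0],[0,0,0]]]'

```text
t: 32.25
ee_pos: [516.1, -368.1, 238.1]
orientation: [-0.041, -3.14, -0.002]
ft_force: [0.4, 0.2, -0.8]
width: 22.1
grasp_force: 30.0
```

```bash
python3 - <<'E'
from h import *
from workcell import *
go(516.5,-369,69.9,-1.5)
E
```

```text
t 32.25 ee [ 516.1 -368.1  238.1] turn [ 0.002 -0.001  0.   ] shift(after turn) [-0.004 -0.009  1.682] shift(now) [-0.006 -0.011  1.682] w 22.1 F [ 0.4  0.2 -0.8] q6 -2.18
```

>>> jog_arm --commands '[[-1,[-0.005,-0.008,0.2],[0,0,0]],[-1,[0,0,0.3],[0,0,0]],[-1,[0,0,0.3],[0,0,0]],[-1,[0,0,0.2],[0,0,0]],[-1,[0,0,0.15],[0,0,0]],[-1,[0,0,0.15],[0,0,0]],[-1,[0,0,0.15],[0,0,0]],[-1,[0,0,0.13],[0,0,0]],[-1,[0,0,0.06],[0,0,0]],[-1,[0,0,0],[0,0,0]]]'

```text
t: 33.25
ee_pos: [516.5, -369.6, 73.9]
orientation: [-0.042, -3.14, -0.001]
ft_force: [-0.6, 0.1, -0.0]
width: 21.9
grasp_force: 30.0
```

>>> jog_arm --commands '[[-1,[0,0,0.01],[0,0,0]],[-1,[0,0,0.01],[0,0,0]],[-1,[0,0,0.01],[0,0,0]],[-1,[0,0,0],[0,0,0]]]'

```text
t: 33.65
ee_pos: [517.0, -370.0, 72.1]
orientation: [0.042, 3.141, -0.0]
ft_force: [-0.8, -0.6, -0.4]
width: 21.9
grasp_force: 30.0
```

>>> jog_arm --commands '[[-1,[0,0,0.01],[0,0,0]],[-1,[0,0,0.005],[0,0,0]],[-1,[0,0,0],[0,0,0]]]'

```text
t: 33.95
ee_pos: [516.9, -369.9, 70.2]
orientation: [-0.042, -3.141, -0.0]
ft_force: [-0.3, 0.1, -1.0]
width: 21.8
grasp_force: 30.0
```

>>> jog_arm --commands '[[-1,[0,0,0.008],[0,0,0]],[-1,[0,0,0],[0,0,0]]]'

```text
t: 34.15
ee_pos: [517.0, -370.0, 69.9]
orientation: [0.042, 3.141, -0.0]
ft_force: [-0.2, 0.2, 4.0]
width: 21.8
grasp_force: 30.0
```

>>> jog_arm --commands '[[-1,[0,0,0.005],[0,0,0]],[-1,[0,0,0],[0,0,0]]]'

```text
t: 34.35
ee_pos: [517.0, -370.0, 69.9]
orientation: [0.042, 3.141, -0.0]
ft_force: [-2.7, 2.2, 7.7]
width: 22.1
grasp_force: 30.0
```

Contact. I'll release it, lift clear and check.

>>> jog_arm --commands '[[-0.1,[0,0,0],[0,0,0]],[-0.1,[0,0,0],[0,0,0]],[-0.1,[0,0,0],[0,0,0]],[-0.1,[0,0,-0.05],[0,0,0]],[-0.1,[0,0,-0.25],[0,0,0]],[-0.1,[0,0,-0.35],[0,0,0]],[-0.1,[0,0,-0.35],[0,0,0]],[-0.1,[0,0,-0.35],[0,0,0]],[-0.1,[0,0,-0.35],[0,0,0]],[-0.1,[0,0,-0.2],[0,0,0]]]'

```text
t: 35.35
ee_pos: [517.7, -370.5, 262.6]
orientation: [0.041, 3.138, -0.004]
ft_force: [-0.1, -0.8, -0.1]
width: 39.8
grasp_force: 0.0
```

>>> jog_arm --commands '[[-0.1,[0.3,0,0],[0,0,0]],[-0.1,[0.3,0,0],[0,0,0]],[-0.1,[0.3,0,0],[0,0,0]],[-0.1,[0.2,0,0],[0,0,0]],[-0.1,[0,0,0],[0,0,0]]]'

```text
t: 35.85
ee_pos: [404.9, -366.7, 259.3]
orientation: [-0.044, -3.141, -0.0]
ft_force: [0.3, 0.2, -0.2]
width: 39.7
grasp_force: 0.0
```

```bash
python3 - <<'E'
from h import *
from workcell import *
o=get_obs();print(o["t"],o["ee_pos"])
d=get_image("top");s=get_image("scene")
W=cloud(d);X,Y,Z=W[...,0],W[...,1],W[...,2]
roi=np.zeros(Z.shape,bool);roi[170:260,295:415]=1
for n,t in zip("ABCD",(160,140,120,100)):
    k,l,st,c=cv2.connectedComponentsWithStats((roi&(abs(Z-t)<6)).astype(np.uint8))
    for i in range(1,k):
        if st[i,4]<40: continue
        q=l==i;r=cv2.minAreaRect(np.c_[X[q],Y[q]].astype(np.float32))
        print(n,c[i].round(),st[i,4],np.median(Z[q]).round(1),np.array(r[0]).round(1),np.array(r[1]).round(1),round(r[2],1))
for n,(a,b,e,f),h in(("dipper",(195,220,255,280),15),("bottle",(130,165,220,252),60)):
    m=np.zeros(Z.shape,bool);m[a:b,e:f]=1;m&=Z>h;print(n,X[m].mean(),Y[m].mean())
a=cv2.resize(d["image"][130:265,220:420],(600,405));b=cv2.resize(s["image"][100:270,80:380],(600,340))
cv2.imwrite("pics/f1.png",a);cv2.imwrite("pics/f2.png",b)
E
```

```text
35.85 [ 404.86932751 -366.70097668  259.32810355]
A [330. 219.] 399 160.6 [ 519.6 -158.9] [ 23.  147.2] 88.9
B [310. 219.] 241 140.2 [ 525.5 -102.7] [ 12.5 166.7] 88.8
B [353. 219.] 325 140.6 [ 518.7 -228. ] [ 23.1 120.7] 88.9
C [376. 219.] 260 120.3 [ 518.  -297.2] [24.2 99.7] 89.8
D [398. 220.] 179 100.5 [ 514.2 -368.1] [23.3 71.6] 89.7
dipper 578.6514588494761 15.218279654814781
bottle 740.3049985878836 105.73627801930914
```

View pics/f2.png

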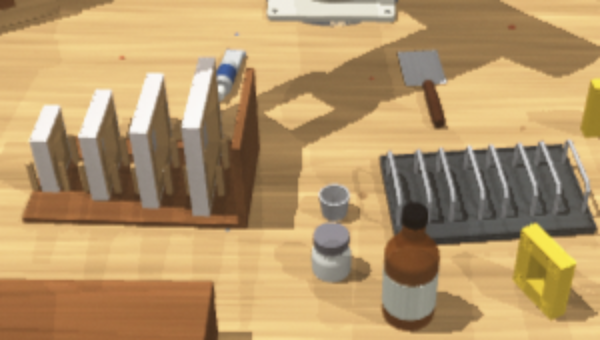

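View pics/f1.png

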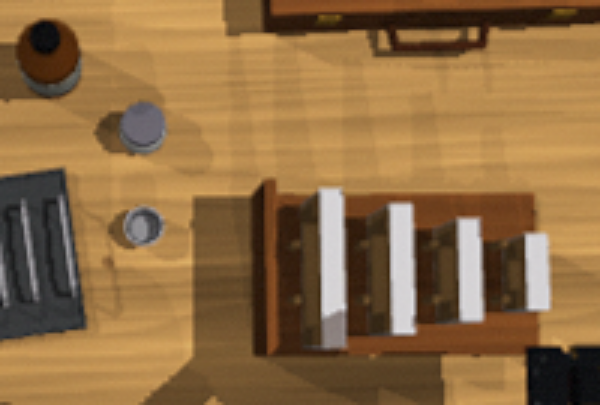

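All four canvases stand upright and in order, from A at the end board to D at the open end. Their tops read 160, 140, 120 and 100 mm, so each sits on its slot floor. The cup and the bottle are where they were.

```bash
python3 -c "
from workcell import *
print(close_job())"
```

```text
the job is handed in; nothing more can be done
None
```

The job is handed in: all four canvases stand in the storage rack, largest at the end board to smallest at the open end, and the dipper cup and amber bottle are still standing in place (about 36 s used).

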